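# Raise the bail of a ring pail and ease it onto a sprung hanger fork

## Task

Put the pail of plated rings up at picking height: swing its flat-lying bail upright while the pail still stands on the bench, then lift the pail by the bail's red sleeve and hang it on the two-tined fork of the sprung post, the wire lying in the dips of both tines. Ease the weight on gently, so that the sprung fork is never shoved hard and never moves up or down faster than about 5 cm a second, not even on letting go: release only when the post carries just the whole pail. Spill no rings and leave the other things on the bench as they are.

Things in the scene. Friction and masses are not known exactly. Their poses are not given: they have to be found in the camera images.
- pail: small zinc-plated steel parts pail, open at the top, 110 mm across the rim, 92 mm across the bottom, 90 mm high, with four loose rings in it. Origin at the centre of its underside, z up. The bail's two pivots lie on its y axis, 78 mm above the underside; the flat bail reaches out along its -x. Its weight differs from pail to pail and is not told: with bail and rings 3 to 9.5 N.
- pail_pivot (a point): point on the pail's axis half-way between the two bail pivots, 78 mm above the pail's underside; axes as the pail's (y along the pivots)
- bail (a joint): angle of the bail on the pail: 0 flat (level, out along the pail's -x, on its stop), 1.57 upright. It swings easily and falls flat when let go. 6 mm wire; the straight top bar is 92 mm long, parallel to the pivot line and 100 mm from it (178 mm above the pail's underside when upright). When flat, the gap from its sleeve to the pail's rim is 35 mm.
- grip_center (a point): centre of the red plastic grip sleeve on the middle of the bail's top bar: 14 mm diameter, 44 mm long, along its own y axis. It turns freely on the wire, so its x and z axes mean nothing and a pail held by it hangs plumb. Bare wire is at either side of it. Under the upright bail is an opening 83 mm high above the pail's rim and 115 mm wide, for tines to enter.
- bail_left (a point): centre of the bare wire of the top bar, 36 mm from the sleeve's centre, on the pail's +y side
- bail_right (a point): centre of the bare wire of the top bar, 36 mm from the sleeve's centre, on the pail's -y side
- hanger: self-levelling pail hanger, fixed: grey foot plate 185 x 130 x 10 mm, aluminium post 32 mm thick, on its sprung plunger a yellow cross-piece with two steel tines, 8 mm thick, that reach out along its -x, 36 mm either side of its centre line (64 mm free between them). The cross-piece begins 86 mm behind the dips; nothing stands over 25 mm above them. Origin on the bench at the post's axis.
- fork_seat (a point): mid-point between the dips of the two tines, where a seated bail wire's centre line lies: 105 mm from the post's axis along the hanger's -x, 285 mm above the bench with the fork unloaded; moves with the fork. x points to the post, y across the tines. The tines' upturned ends stand 23 mm above this point, 22 mm out (-x); behind it they rise 9 mm. The wire slides into the dips from 10 mm either way.
- fork (a joint): how far the fork has sunk on its spring (m): 0 unloaded, at its upper stop; lower stop at 0.09. It begins to sink at 1.5 N and sinks 10 mm more with every further newton, lightly damped, so a hung pail comes to rest 15 to 80 mm down depending on its weight. Let go early it drops, pressed too far it jumps up.
- ring_1: plated ring with an ear, 74 x 62 x 10 mm, in the pail; origin at the centre of its underside
- ring_2: another such ring in the pail
- ring_4: another such ring in the pail
- ring_6: another such ring in the pail, the uppermost
- plug_gauge: plug gauge lying on the bench, 108 mm long, 39 mm thick, bystander
- grease_tin: flat tin with a blue lid, 70 mm across, 31 mm high, bystander
- ring_7: single plated ring lying on the bench, 74 x 62 x 10 mm, bystander
- gauge_block: ground steel setting block, 30 x 35 x 28 mm, bystander
- hex_key: black hex key lying on the bench, 93 x 31 x 7 mm, bystander

How it is judged:
By the outcome, as a careful person would: the job done as asked, in the order asked, and still so for the second after the job is handed in, with the robot touching nothing.
It also fails if it takes over 69 s, if anything falls off the work surface, if the arm or the gripper's body presses on something with over 40 N, if the wrist force passes 120 N, or if a joint passes its speed limit or range.

## Robot

A 6-joint arm with a two-finger parallel gripper is mounted at the origin on a cart in front of the work surface, level with it; the furniture and walls round the work are solid. World frame = base frame: x ahead of the robot, y to its left, z up, the work surface at z = 0. Lengths are in m, angles in rad, forces in N, time in s.
With the tool pointing down it reaches from about 0.25 to 0.775 m from the base axis. Payload 8.9 kg.
Tool frame: the origin (TCP) lies at the very end of the fingers, on their centre line; the grasp point (between the pads) lies 19 mm behind it (robot.tcp_to_grasp is the distance from the TCP to the grasp point, in m); z points along the fingers, y is the line along which they close (so a half turn about z gives the same grasp; the last joint's range is limited). The gripper opens to 85 mm and grips with 20 to 120 N. Pads are 22 mm wide; open, the fingers measure 114 mm over their backs; the gripper's body (76 mm by 85 mm) begins 54 mm behind the grasp point. The pads swing forward as they close: fully open they stand 13 mm farther back than shut.
Start: joints at [-1.35, 0.291, -0.153, 1.127, 0, 1.431], TCP at [0.185, -0.491, 0.231] pointing down, gripper open.
Joint ranges: [-2.52, 2.52], [-0.91, 1.74], [-1.3, 1.37], [-1.96, 2.02], [-1.52, 1.47], [-3.14, 3.14]. Speed limits (rad/s): [2.22, 2.22, 2.79, 3.14, 3.14, 3.14].

## Interface

Orientations are given as a rotation vector (axis times angle).
In Python, from cell import robot gives the robot as it stands.
- The arm moves only by the tool carry_out, never from a script. Its argument "commands" is a list that holds one entry, the list of rows, each a list of 7 numbers: the finger opening in mm, from 0 to 85.4, then the shift along the tool's x, y, z in mm, then the turn, a rotation vector about the tool's x, y, z in rad. In form: [[[claw, dx, dy, dz, wx, wy, wz], ...]]. A call has 1 to 20 rows; each row is the pose to reach, as a shift and turn from the pose commanded when the call began, along the tool's axes at that moment; what a row does not reach only later rows make up. A row lasts 1/12 s, in which the tool goes at most 41.7 mm and 7.16 degrees, less where a joint would pass 70% of its speed; a pose out of reach is approached as far as the arm can. A call with a gripper value outside its range is refused whole. The fingers move at their own pace and stop on an object; "newtons" is the grip in N (left out, the last holds). Time passes only in rows, so rows that repeat a pose let the fingers close. It gives the time, the measured TCP pose, the force, the opening and the grip force at its end, in the units of the state.
- robot.read_state(): the state, without advancing time (a new reading comes with each control period).
- robot.grab_frame(name): name is "scene" or "side" or "wrist"; returns (picture, depth): 384x512x3 uint8, red, green, blue; 384x512 float32, m along the optical axis (not along the pixel's ray), 0 where there is no reading.
- robot.calibration(name): a dict with "K" (3x3 intrinsics, pixels), "pose" (4x4, takes a point from camera to world coordinates). Camera axes: x right, y up, looking along -z (the intrinsics and any distortion apply to the point x, -y, -z); pixel columns grow to the right and rows downward; lengths in m; the calibration is good to about 2 mm. A picture is of the moment at which its call begins: read the wrist's pose just before it. calibration takes no time and is no camera call; for the wrist camera it gives the pose at the moment of the call.
- robot.sign_off(): hands the job in; it is judged then, once.
The state is a dict: "time_s": time; "joint_positions": joint angles; "dq": joint speeds; "effort": joint torques, N m; "position": TCP position; "tcp_rot": TCP orientation; "ft_force": force on the tool from outside, world axes, zero at the start; "torque": the same for the moment, N m; "gripper_width": finger opening in m; "gripper_force": force on a finger pad.
Only numpy, scipy, OpenCV 4.12 (cv2) and the standard library are available. Lean on these libraries where they do the work, as an engineer would, in place of code of your own. Each camera call takes 0.05 s, during which the arm holds its last target. There are 200 camera calls.

## Working session

There is one attempt and no reset: what is moved stays moved. The work goes in short steps, Python scripts to look and compute and a tool call to move; the robot and the scene stay as the last step left them, time stands still between calls to the robot, and variables do not carry over. Pictures are saved under pics/ and viewed, at most 10 in all, crops included, and the job is handed in when it is done.

Besides the shell and the picture viewer there is one more tool, called after ">>>" by a JSON object that holds its "method" and its "body", one argument or row to a line. carry_out: Moves the arm, as the interface text tells. Its arguments: {"type":"object","properties":{"commands":{"type":"array"},"newtons":{"type":"number"}},"required":["commands"]}

```bash
mkdir -p pics; ls; cat > h.py <<'E'
import numpy as np, cv2
from cell import robot
from scipy.spatial.transform import Rotation as R
def grab(n,save=None):
    c=robot.calibration(n); p,d=robot.grab_frame(n)
    if save: cv2.imwrite('pics/'+save,p[:,:,::-1])
    return p,d,np.array(c['K']),np.array(c['pose'])
def cloud(d,K,T):
    v,u=np.mgrid[:d.shape[0],:d.shape[1]]
    P=np.stack([(u-K[0,2])/K[0,0]*d,-(v-K[1,2])/K[1,1]*d,-d],-1)
    return P@T[:3,:3].T+T[:3,3]
def tool(p,s=None):
    "world displacement/point -> tool frame mm from present TCP"
    s=s or robot.read_state()
    return R.from_rotvec(s['tcp_rot']).inv().apply(np.array(p)-s['position'])*1000
E
python3 - <<'E'
from h import *
s=robot.read_state();print({k:np.round(v,3) for k,v in s.items()});print(R.from_rotvec(s['tcp_rot']).as_matrix().round(2))
a=[grab(n) for n in('scene','side')]
cv2.imwrite('pics/a.png',np.hstack([x[0] for x in a])[:,:,::-1][:, :])
im=cv2.imread('pics/a.png');cv2.imwrite('pics/a.png',cv2.resize(np.vstack([im[:,:512],im[:,512:]]),None,fx=.78,fy=.78))
cv2.imwrite('pics/scene.png',a[0][0][:,:,::-1]);cv2.imwrite('pics/side.png',a[1][0][:,:,::-1])
for x in a: print(x[2],x[3].round(3),(x[1]>0).mean())
np.savez('v0.npz',sp=a[0][0],sd=a[0][1],ip=a[1][0],id=a[1][1])
E
```

```text
pics
{'time_s': np.float64(0.0), 'joint_positions': array([-1.35 ,  0.291, -0.154,  1.127,  0.   ,  1.432]), 'dq': array([ 0.001,  0.   , -0.   , -0.   , -0.001,  0.001]), 'effort': array([-1.0000e-03, -5.3715e+01,  3.3137e+01,  1.6000e-02, -0.0000e+00,
       -0.0000e+00]), 'position': array([ 0.185, -0.491,  0.231]), 'tcp_rot': array([-3.09 , -0.562,  0.   ]), 'ft_force': array([0.583, 0.608, 0.733]), 'torque': array([ 0.017,  0.012, -0.001]), 'gripper_force': np.float64(0.0), 'gripper_width': np.float64(0.085)}
[[ 0.94  0.35 -0.  ]
 [ 0.35 -0.94  0.  ]
 [ 0.   -0.   -1.  ]]
[[358.47053431   0.         259.24691821]
 [  0.         358.47053431 184.17971259]
 [  0.           0.           1.        ]] [[-0.911  0.298 -0.287  0.291]
 [-0.413 -0.659  0.628  0.387]
 [-0.002  0.691  0.723  0.814]
 [ 0.     0.     0.     1.   ]] 0.9959818522135416
[[350.5529219    0.         254.72192203]
 [  0.         350.5529219  187.86553764]
 [  0.           0.           1.        ]] [[ 0.986  0.082 -0.145  0.384]
 [-0.166  0.414 -0.895 -0.928]
 [-0.014  0.906  0.422  0.557]
 [ 0.     0.     0.     1.   ]] 0.9959564208984375
```

View pics/scene.png

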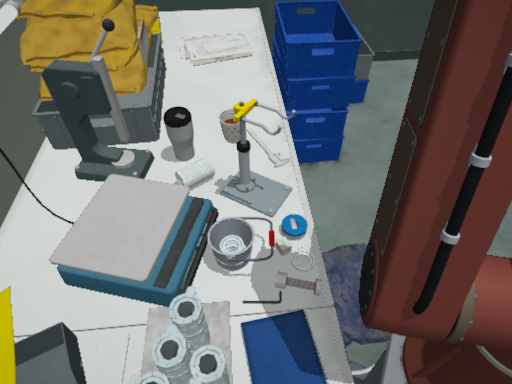

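View pics/side.png

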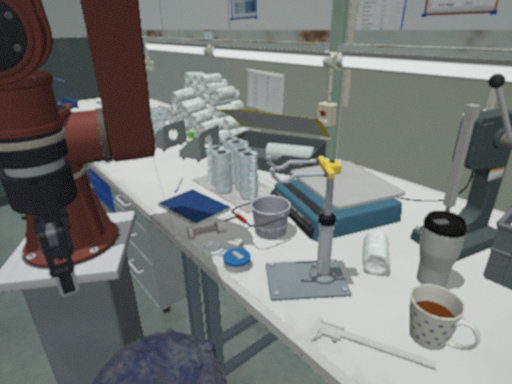

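The scene view shows the pail at (232,243) with its red sleeve at (271,238), and the fork's yellow cross-piece at (245,107) with tines reaching right to about (295,115). In the side view the sleeve is at (240,217), the pail at (270,215) and the yellow piece at (328,167), with tines reaching left to about (275,162).

```bash
cat > m.py <<'E'
from h import *
z=np.load('v0.npz')
for n,p,d in(('scene',z['sp'],z['sd']),('side',z['ip'],z['id'])):
    c=robot.calibration(n);P=cloud(d,np.array(c['K']),np.array(c['pose']))
    hsv=cv2.cvtColor(p,cv2.COLOR_RGB2HSV).astype(int);H,S,V=hsv[...,0],hsv[...,1],hsv[...,2]
    box=((P[...,0]>.2)&(P[...,0]<.95)&(abs(P[...,1])<.5)&(P[...,2]>-.02)&(P[...,2]<.5))
    red=box&((H<6)|(H>174))&(S>170)&(V>100)&(P[...,2]<.15)
    q=P[red];print(n,'red',len(q),q.mean(0).round(4),q.min(0).round(3),q.max(0).round(3))
    u,s,vt=np.linalg.svd(q-q.mean(0));print(' dir',vt[0].round(3))
    y=box&(abs(H-25)<7)&(S>150)&(V>120)&(P[...,2]>.22)&(P[...,2]<.36)
    y=y&(np.linalg.norm(P[...,:2]-np.median(P[y][:,:2],0),axis=-1)<.08)
    q=P[y];print(' yel',len(q),q.mean(0).round(4),q.min(0).round(3),q.max(0).round(3))
    u,s,vt=np.linalg.svd(q-q.mean(0),full_matrices=False);print(' dir',vt[0].round(3))
    c0=q.mean(0)
    # tines: points at z .25-.34 within 0.2 of yellow
    t=box&~y&(P[...,2]>.25)&(P[...,2]<.34)&(np.linalg.norm(P[...,:2]-c0[:2],axis=-1)<.17)
    q=P[t];print(' tine pts',len(q));print(q[::max(1,len(q)//25)].round(3).tolist())
    # pail rim: points z .083-.1 
    sl=P[red].mean(0)
    t=box&~red&(P[...,2]>.084)&(P[...,2]<.098)&(np.linalg.norm(P[...,:2]-sl[:2],axis=-1)<.2)
    q=P[t][:,:2];print(' rim',len(q))
    if len(q)>10:
        A=np.c_[2*q,np.ones(len(q))];
        for _ in range(4):
            x=np.linalg.lstsq(A,(q**2).sum(1),rcond=None)[0];r=np.sqrt(x[2]+x[:2]@x[:2]);e=abs(np.linalg.norm(q-x[:2],axis=1)-r);k=e<max(.004,np.median(e)*1.5);q=q[k];A=A[k]
        print(' centre',x[:2].round(4),r.round(4),len(q))
    b=box&(abs(H-105)<10)&(S>170)&(P[...,2]>.02)&(P[...,2]<.045);q=P[b&(np.linalg.norm(P[...,:2]-sl[:2],axis=-1)<.15)];print(' tin',len(q),q.mean(0).round(3) if len(q) else '')
E
python3 m.py
python3 - <<'E'
import cv2,numpy as np
a=cv2.imread('pics/scene.png')[85:310,170:340];b=cv2.imread('pics/side.png')[140:300,180:360]
a=cv2.resize(a,(400,530),interpolation=cv2.INTER_CUBIC);b=cv2.resize(b,(400,356),interpolation=cv2.INTER_CUBIC)
c=np.zeros((530,800,3),np.uint8);c[:,:400]=a;c[:356,400:]=b;cv2.imwrite('pics/z.png',c)
E
```

```text
scene red 62 [ 0.4783 -0.0935  0.085 ] [ 0.467 -0.113  0.08 ] [ 0.49  -0.074  0.089]
 dir [-0.434  0.901  0.004]
 yel 1104 [0.7298 0.3645 0.2448] [0.669 0.31  0.239] [0.795 0.406 0.251]
 dir [-0.8    0.6    0.017]
 tine pts 0
[]
 rim 395
 centre [ 0.5668 -0.053 ] 0.0549 259
 tin 329 [ 0.451 -0.191  0.031]
side red 14 [ 0.4766 -0.1049  0.0828] [ 0.469 -0.119  0.081] [ 0.484 -0.088  0.085]
 dir [ 0.4   -0.916  0.029]
 yel 222 [ 0.6379 -0.3064  0.2961] [ 0.625 -0.336  0.284] [ 0.658 -0.257  0.302]
 dir [0.102 0.992 0.078]
 tine pts 682
[[0.522, -0.243, 0.308], [0.626, -0.25, 0.296], [0.66, -0.277, 0.301], [0.614, -0.252, 0.293], [0.565, -0.246, 0.292], [0.622, -0.255, 0.291], [0.566, -0.249, 0.291], [0.624, -0.255, 0.289], [0.584, -0.249, 0.287], [0.657, -0.306, 0.301], [0.548, -0.245, 0.282], [0.63, -0.285, 0.288], [0.546, -0.245, 0.275], [0.521, -0.316, 0.299], [0.565, -0.318, 0.294], [0.616, -0.327, 0.293], [0.583, -0.324, 0.293], [0.526, -0.313, 0.291], [0.605, -0.324, 0.289], [0.57, -0.323, 0.289], [0.552, -0.32, 0.287], [0.627, -0.333, 0.284], [0.642, -0.296, 0.265], [0.651, -0.298, 0.263], [0.538, -0.32, 0.278], [0.649, -0.297, 0.254]]
 rim 266
 centre [ 0.5675 -0.0571] 0.0547 174
 tin 199 [ 0.451 -0.211  0.03 ]
```

View pics/z.png

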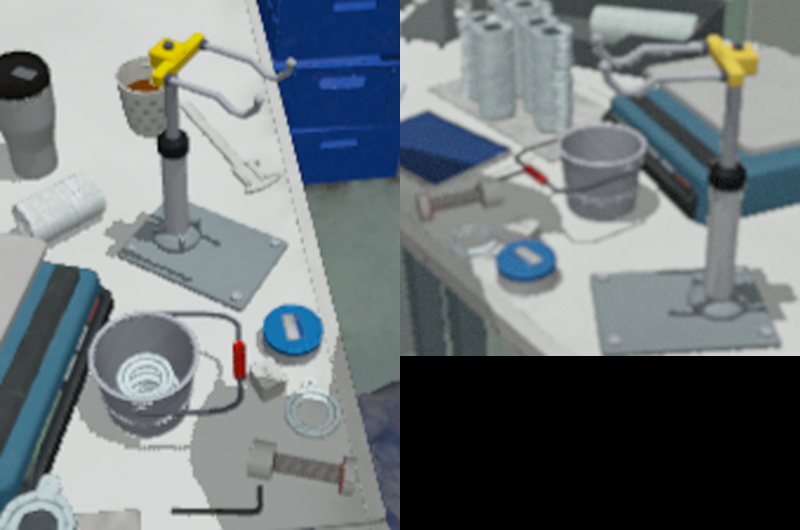

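The crop shows both tines pointing to world -x (tips at left (597,42) and (612,90) in the side crop). The bail lies flat, with its sleeve close to the gauge block. The "yellow" match in the scene view was a bin, so I'll redo the fork measurement and compute the first move.

```bash
cat > f.py <<'E'
from h import *
z=np.load('v0.npz')
for n,p,d in(('scene',z['sp'],z['sd']),('side',z['ip'],z['id'])):
    c=robot.calibration(n);P=cloud(d,np.array(c['K']),np.array(c['pose']))
    H,S,V=np.moveaxis(cv2.cvtColor(p,cv2.COLOR_RGB2HSV).astype(int),-1,0)
    near=np.linalg.norm(P[...,:2]-[.6,-.29],axis=-1)<.14
    Y=near&(P[...,2]>.24)&(P[...,2]<.34);y=Y&(abs(H-25)<7)&(S>130)
    top=P[y][P[y][:,2]>P[y][:,2].max()-.012]
    print(n,'yellow top',len(top),top.mean(0).round(4),top.min(0).round(3),top.max(0).round(3))
    t=P[Y&~y&(P[...,0]<.62)&(P[...,2]>.27)]
    for nm,q in(('L',t[t[:,1]>-.285]),('R',t[t[:,1]<-.285])):
        if len(q)<5: print(nm,len(q));continue
        print(nm,len(q),q.min(0).round(3),q.max(0).round(3))
        for lo in np.arange(.50,.62,.012):
            k=q[(q[:,0]>=lo)&(q[:,0]<lo+.012)]
            if len(k): print('  %.3f y%.4f zmax%.4f zmin%.4f n%d'%(lo+.006,k[:,1].mean(),k[:,2].max(),k[:,2].min(),len(k)))
E
python3 f.py; python3 -c "
from h import *
print(tool([.478,-.099,.24]))"
```

```text
scene yellow top 223 [ 0.6398 -0.2816  0.2994] [ 0.626 -0.332  0.293] [ 0.665 -0.239  0.305]
L 147 [ 0.52  -0.249  0.277] [ 0.62  -0.234  0.31 ]
  0.518 y-0.2373 zmax0.3103 zmin0.2918 n11
  0.530 y-0.2368 zmax0.3095 zmin0.2787 n27
  0.542 y-0.2390 zmax0.2864 zmin0.2774 n16
  0.554 y-0.2403 zmax0.2879 zmin0.2783 n17
  0.566 y-0.2420 zmax0.2944 zmin0.2829 n16
  0.578 y-0.2430 zmax0.2957 zmin0.2896 n17
  0.590 y-0.2439 zmax0.2973 zmin0.2898 n16
  0.602 y-0.2448 zmax0.2969 zmin0.2892 n14
  0.614 y-0.2458 zmax0.2959 zmin0.2893 n13
R 152 [ 0.512 -0.324  0.279] [ 0.62  -0.306  0.309]
  0.518 y-0.3083 zmax0.3086 zmin0.2849 n27
  0.530 y-0.3096 zmax0.2917 zmin0.2786 n17
  0.542 y-0.3111 zmax0.2849 zmin0.2786 n13
  0.554 y-0.3130 zmax0.2926 zmin0.2805 n22
  0.566 y-0.3141 zmax0.2963 zmin0.2881 n14
  0.578 y-0.3151 zmax0.2964 zmin0.2886 n15
  0.590 y-0.3158 zmax0.2961 zmin0.2895 n15
  0.602 y-0.3178 zmax0.2953 zmin0.2878 n12
  0.614 y-0.3192 zmax0.2969 zmin0.2871 n17
side yellow top 219 [ 0.6374 -0.3005  0.2977] [ 0.624 -0.336  0.291] [ 0.659 -0.246  0.303]
L 201 [ 0.52  -0.256  0.275] [ 0.619 
[... 184 characters left out ...]
23
  0.566 y-0.2482 zmax0.2944 zmin0.2805 n26
  0.578 y-0.2493 zmax0.2952 zmin0.2880 n22
  0.590 y-0.2504 zmax0.2942 zmin0.2871 n22
  0.602 y-0.2518 zmax0.2938 zmin0.2891 n17
  0.614 y-0.2524 zmax0.2941 zmin0.2884 n20
R 267 [ 0.512 -0.33   0.276] [ 0.62  -0.31   0.309]
  0.518 y-0.3160 zmax0.3088 zmin0.2838 n49
  0.530 y-0.3165 zmax0.2907 zmin0.2758 n31
  0.542 y-0.3181 zmax0.2842 zmin0.2763 n25
  0.554 y-0.3194 zmax0.2926 zmin0.2781 n30
  0.566 y-0.3202 zmax0.2951 zmin0.2857 n27
  0.578 y-0.3217 zmax0.2939 zmin0.2874 n26
  0.590 y-0.3221 zmax0.2949 zmin0.2861 n24
  0.602 y-0.3237 zmax0.2951 zmin0.2887 n26
  0.614 y-0.3256 zmax0.2958 zmin0.2853 n29
[ 412.46903646 -263.63336289   -8.82102092]
```

Seat estimate: (0.541, -0.2785, 0.285), yaw about -0.108. Next I go above the sleeve to look with the wrist camera.

>>> {"method": "carry_out", "body": {
  "commands": [
    [[85,140,-90,-10,0,0,-0.5],[85,280,-180,-10,0,0,-1.0],[85,412,-264,-10,0,0,-1.67],[50,412,-264,-10,0,0,-1.67],[50,412,-264,-10,0,0,-1.67],[50,412,-264,-10,0,0,-1.67],[40,412,-264,-10,0,0,-1.67],[40,412,-264,-10,0,0,-1.67],[40,412,-264,-10,0,0,-1.67],[40,412,-264,-10,0,0,-1.67],[40,412,-264,-10,0,0,-1.67],[40,412,-264,-10,0,0,-1.67],[40,412,-264,-10,0,0,-1.67],[40,412,-264,-10,0,0,-1.67],[40,412,-264,-10,0,0,-1.67],[40,412,-264,-10,0,0,-1.67],[40,412,-264,-10,0,0,-1.67],[40,412,-264,-10,0,0,-1.67]]
  ],
  "newtons": 30
}}

```text
time_s: 1.6
position: [0.4773, -0.0996, 0.2413]
tcp_rot: [-1.661, -2.667, 0.0]
ft_force: [0.6, 0.8, -0.1]
gripper_width: 0.0401
gripper_force: 0.0
```

```bash
cat > w.py <<'E'
from h import *
s=robot.read_state();print(s['time_s'],np.round(s['position'],4),np.round(s['joint_positions'],2),s['gripper_width'],np.round(s['ft_force'],2));print(R.from_rotvec(s['tcp_rot']).as_matrix().round(3))
for n in('wrist','scene','side'):
    p,d,K,T=grab(n,n+'1.png');P=cloud(d,K,T)
    H,S,V=np.moveaxis(cv2.cvtColor(p,cv2.COLOR_RGB2HSV).astype(int),-1,0)
    m=((H<6)|(H>174))&(S>150)&(V>80)&(np.linalg.norm(P-[.478,-.099,.085],axis=-1)<.06)
    if m.sum()<5: print(n,'no red',m.sum());continue
    v,u=np.nonzero(m)
    # rays onto sleeve-centre plane z=.078
    r=np.stack([(u-K[0,2])/K[0,0],-(v-K[1,2])/K[1,1],-np.ones(len(u))],-1)@T[:3,:3].T
    q=T[:3,3]+r*((.078-T[2,3])/r[:,2])[:,None]
    rr=cv2.minAreaRect(q[:,:2].astype(np.float32)*1000)
    print(n,m.sum(),'ray',q.mean(0).round(4),rr,'depth',P[m].mean(0).round(4),P[m].max(0).round(3))
    t=(P[...,2]>.084)&(P[...,2]<.098)&(np.linalg.norm(P[...,:2]-[.567,-.055],axis=-1)<.07);g=P[t][:,:2]
    if len(g)>20:
        A=np.c_[2*g,np.ones(len(g))]
        for _ in range(5):
            x=np.linalg.lstsq(A,(g**2).sum(1),rcond=None)[0];R0=np.sqrt(x[2]+x[:2]@x[:2]);e=abs(np.linalg.norm(g-x[:2],axis=1)-R0);k=e<max(.003,1.5*np.median(e));g=g[k];A=A[k]
        print('  rim',x[:2].round(4),R0.round(4),len(g))
E
python3 w.py
```

```text
1.6 [ 0.4773 -0.0996  0.2413] [-0.36  0.21 -0.23  1.13  0.    0.76] 0.040062883288217305 [ 0.64  0.8  -0.14]
[[-0.441  0.897 -0.   ]
 [ 0.897  0.441  0.   ]
 [ 0.    -0.    -1.   ]]
wrist 147 ray [ 0.4726 -0.0845  0.078 ] ((473.14532470703125, -84.59687805175781), (9.976682662963867, 18.006370544433594), 26.076940536499023) depth [ 0.472  -0.0833  0.0849] [ 0.478 -0.075  0.087]
  rim [ 0.5678 -0.0541] 0.0539 2004
scene 67 ray [ 0.4801 -0.0978  0.078 ] ((480.4452819824219, -97.09573364257812), (10.06199836730957, 45.258872985839844), 22.897640228271484) depth [ 0.4784 -0.0936  0.0844] [ 0.49  -0.073  0.087]
  rim [ 0.568  -0.0522] 0.0544 342
side 34 ray [ 0.4769 -0.0955  0.078 ] ((476.8277893066406, -94.76753997802734), (11.840816497802734, 43.82415771484375), 25.40752410888672) depth [ 0.476  -0.1035  0.0826] [ 0.485 -0.084  0.087]
  rim [ 0.5679 -0.0573] 0.0543 233
```

View pics/wrist1.png

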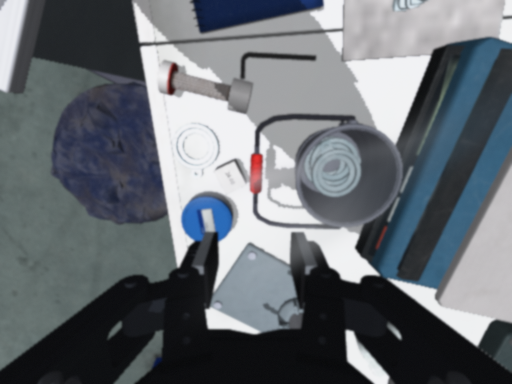

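The wrist view shows the sleeve at (256,173), the pail at (348,174), the gauge block at (230,175) and the tin at (207,215). The red mask caught only part of the sleeve, so I'll loosen it.

```bash
cat > w2.py <<'E'
from h import *
p=cv2.imread('pics/wrist1.png')[:,:,::-1].copy();c=robot.calibration('wrist');K=np.array(c['K']);T=np.array(c['pose'])
a=p.astype(int);m=(a[...,0]>100)&(a[...,0]>2*a[...,1])&(a[...,0]>2*a[...,2]);m[:,:235]=0;m[:,280:]=0
v,u=np.nonzero(m);print(len(u),u.min(),u.max(),v.min(),v.max())
def ray(u,v,z):
    r=np.stack([(u-K[0,2])/K[0,0],-(v-K[1,2])/K[1,1],-np.ones(np.shape(u))],-1)@T[:3,:3].T
    return T[:3,3]+r*((z-T[2,3])/r[...,2])[...,None]
q=ray(u,v,.080);print(cv2.minAreaRect(q[:,:2].astype(np.float32)*1000),q.mean(0))
# wire centre line ends of straight arms
for uv in((270,121),(345,119),(262,216),(335,227)): print(uv,ray(np.array(uv[0]),np.array(uv[1]),.078).round(4))
print(T.round(3))
E
python3 w2.py
```

```text
203 251 261 154 192
((478.2096252441406, -95.9734115600586), (11.03901195526123, 43.52492141723633), 26.06744956970215) [ 0.47414819 -0.08824568  0.08      ]
(270, 121) [ 0.4665 -0.0386  0.078 ]
(345, 119) [ 0.5369 -0.0016  0.078 ]
(262, 216) [ 0.5077 -0.1394  0.078 ]
(335, 227) [ 0.5922 -0.1135  0.078 ]
[[ 0.897 -0.422 -0.132  0.444]
 [ 0.442  0.856  0.266 -0.032]
 [ 0.001 -0.297  0.955  0.385]
 [ 0.     0.     0.     1.   ]]
```

>>> {"method": "carry_out", "body": {
  "commands": [
    [[36,2,2,35,0,0,0],[36,2,2,70,0,0,0],[36,2,2,100,0,0,0],[36,2,2,125,0,0,0],[36,2,2,150,0,0,0],[36,2,2,168,0,0,0],[36,2,2,178,0,0,0],[36,2,2,182,0,0,0],[36,2,2,182,0,0,0],[36,2,2,182,0,0,0],[24,2,2,182,0,0,0],[20,2,2,182,0,0,0],[16,2,2,182,0,0,0],[8,2,2,182,0,0,0],[8,2,2,182,0,0,0],[8,2,2,182,0,0,0],[8,2,2,182,0,0,0]]
  ],
  "newtons": 40
}}

```text
time_s: 3.17
position: [0.4787, -0.0968, 0.0596]
tcp_rot: [1.658, 2.668, -0.0]
ft_force: [-0.3, -2.1, 3.2]
gripper_width: 0.0129
gripper_force: 39.0
```

```bash
python3 - <<'E'
from h import *
s=robot.read_state();print(s['time_s'],np.round(s['position'],4),s['gripper_width'],s['gripper_force'],np.round(s['ft_force'],2),np.round(s['torque'],3))
p,d,K,T=grab('wrist','w3.png');P=cloud(d,K,T)
g=P[(P[...,2]>.084)&(P[...,2]<.098)&(np.linalg.norm(P[...,:2]-[.567,-.055],axis=-1)<.07)][:,:2]
x=cv2.fitEllipse((g*1000).astype(np.float32));print(x)
for t in np.deg2rad(np.arange(0,91,7.5)):
    print(round(np.rad2deg(t),1),'dy %.1f dz %.1f'%(100*(1-np.cos(t)),-100*np.sin(t)),end='; ')
E
```

```text
3.1667 [ 0.4787 -0.0968  0.0596] 0.012898179688781498 39.03602600097656 [-0.31 -2.09  3.17] [-0.318  0.03  -0.107]
((566.928955078125, -52.21733856201172), (107.945556640625, 109.45561218261719), 159.62646484375)
0.0 dy 0.0 dz -0.0; 7.5 dy 0.9 dz -13.1; 15.0 dy 3.4 dz -25.9; 22.5 dy 7.6 dz -38.3; 30.0 dy 13.4 dz -50.0; 37.5 dy 20.7 dz -60.9; 45.0 dy 29.3 dz -70.7; 52.5 dy 39.1 dz -79.3; 60.0 dy 50.0 dz -86.6; 67.5 dy 61.7 dz -92.4; 75.0 dy 74.1 dz -96.6; 82.5 dy 86.9 dz -99.1; 90.0 dy 100.0 dz -100.0;
```

View pics/w3.png

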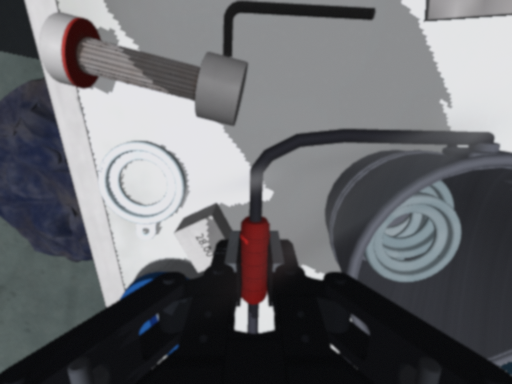

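The sleeve is held at (255,262) between the pads, clear of the rim and gauge block. I'll swing the first half of the arc and check the force.

>>> {"method": "carry_out", "body": {
  "commands": [
    [[8,0,0.4,-8.7,0,0,0],[8,0,1.5,-17.4,0,0,0],[8,0,3.4,-25.9,0,0,0],[8,0,6,-34.2,0,0,0],[8,0,9.4,-42.3,0,0,0],[8,0,13.4,-50,0,0,0],[8,0,18.1,-57.4,0,0,0],[8,0,23.4,-64.3,0,0,0],[8,0,29.3,-70.7,0,0,0],[8,0,29.3,-70.7,0,0,0]]
  ]
}}

```text
time_s: 4.05
position: [0.5064, -0.0834, 0.1315]
tcp_rot: [1.656, 2.667, 0.001]
ft_force: [-3.1, -2.5, 3.6]
gripper_width: 0.0123
gripper_force: 39.1
```

```bash
python3 - <<'E'
from h import *
s=robot.read_state();print(s['time_s'],np.round(s['position'],4),s['gripper_width'],s['gripper_force'],np.round(s['ft_force'],2),np.round(s['torque'],3))
for n in('scene','side','wrist'):
  p,d,K,T=grab(n,n+'4.png');P=cloud(d,K,T)
  g=P[(P[...,2]>.086)&(P[...,2]<.096)&(np.linalg.norm(P[...,:2]-[.567,-.055],axis=-1)<.066)&(np.linalg.norm(P[...,:2]-[.567,-.055],axis=-1)>.045)][:,:2]
  if len(g)>20: print(n,len(g),cv2.fitEllipse((g*1000).astype(np.float32)))
E
```

```text
4.05 [ 0.5064 -0.0834  0.1315] 0.01232904611662028 39.11362946033478 [-3.11 -2.5   3.64] [-0.451  0.665 -0.033]
scene 354 ((569.1278076171875, -50.59263610839844), (108.10770416259766, 111.09831237792969), 22.781145095825195)
side 218 ((569.2705688476562, -55.11686325073242), (107.61051177978516, 111.30511474609375), 17.906217575073242)
wrist 4261 ((568.5167236328125, -50.624961853027344), (106.55329895019531, 109.12097930908203), 61.73847579956055)
```

>>> {"method": "carry_out", "body": {
  "commands": [
    [[8,0,6.0,-6.8,0,0,0],[8,0,12.8,-12.4,0,0,0],[8,0,20.2,-17.2,0,0,0],[8,0,28,-21.2,0,0,0],[8,0,36,-24.5,0,0,0],[8,0,44.5,-27,0,0,0],[8,0,53,-28.8,0,0,0],[8,0,62,-30,0,0,0],[8,0,70.7,-30.3,0,0,0],[8,0,71.5,-30.3,0,0,0],[8,0,71.5,-30.3,0,0,0]]
  ]
}}

```text
time_s: 5.12
position: [0.5688, -0.0515, 0.1598]
tcp_rot: [-1.656, -2.668, 0.001]
ft_force: [-0.4, 0.4, -1.4]
gripper_width: 0.0127
gripper_force: 39.0
```

```bash
sed -i 's/4.png/5.png/' /dev/null; cat > st.py <<'E'
import sys
from h import *
s=robot.read_state();print(s['time_s'],np.round(s['position'],4),s['gripper_width'],s['gripper_force'],np.round(s['ft_force'],2),np.round(s['torque'],3))
h=float(sys.argv[2]) if len(sys.argv)>2 else .09
for n in('scene','side','wrist'):
  p,d,K,T=grab(n,n+sys.argv[1]+'.png');P=cloud(d,K,T);c=s['position'][:2]
  r=np.linalg.norm(P[...,:2]-c,axis=-1)
  g=P[(abs(P[...,2]-h)<.005)&(r<.07)&(r>.04)][:,:2]
  if len(g)>20: print(n,len(g),cv2.fitEllipse((g*1000).astype(np.float32)))
E
python3 st.py 5
```

```text
5.1167 [ 0.5688 -0.0515  0.1598] 0.012728373424169916 38.96628141403198 [-0.37  0.4  -1.38] [ 0.015  0.007 -0.004]
scene 326 ((563.5419311523438, -49.870819091796875), (108.3595199584961, 110.2901611328125), 20.723255157470703)
side 224 ((564.0973510742188, -55.36070251464844), (107.82968139648438, 112.85302734375), 26.063007354736328)
wrist 2866 ((564.5809936523438, -51.28868103027344), (107.57440185546875, 108.78213500976562), 26.37232780456543)sed: couldn't edit /dev/null: not a regular file
```

The bail is upright with the pail still standing on the bench and only a light load on the wrist. Now a gentle straight lift.

>>> {"method": "carry_out", "body": {
  "commands": [
    [[8,0,-2,-1,0,0,0],[8,0,-2,-3,0,0,0],[8,0,-2,-5,0,0,0],[8,0,-2,-8,0,0,0],[8,0,-2,-12,0,0,0],[8,0,-2,-18,0,0,0],[8,0,-2,-26,0,0,0],[8,0,-2,-36,0,0,0],[8,0,-2,-48,0,0,0],[8,0,-2,-61,0,0,0],[8,0,-2,-74,0,0,0],[8,0,-2,-87,0,0,0],[8,0,-2,-100,0,0,0],[8,0,-2,-112,0,0,0],[8,0,-2,-123,0,0,0],[8,0,-2,-133,0,0,0],[8,0,-2,-141,0,0,0],[8,0,-2,-147,0,0,0],[8,0,-2,-150,0,0,0],[8,0,-2,-150,0,0,0]]
  ],
  "newtons": 60
}}

```text
time_s: 6.93
position: [0.5672, -0.0528, 0.3109]
tcp_rot: [1.657, 2.668, 0.0]
ft_force: [-0.7, -0.0, -4.0]
gripper_width: 0.0121
gripper_force: 58.3
```

```bash
python3 st.py 6 .24; python3 - <<'E'
from h import *
s=robot.read_state()
M=R.from_rotvec(s['tcp_rot']).as_matrix()
ph=-0.108
x=np.array([np.cos(ph),np.sin(ph)]);seat=np.array([.541,-.2785])
print(np.arctan2(M[1,1],M[0,1]))
for d in(-.10,-.05,0):
  q=seat+d*x;print(d,q.round(4),tool([*q,.307]).round(1))
E
```

```text
6.9333 [ 0.5672 -0.0528  0.3109] 0.012095247996252235 58.28280508518219 [-0.66 -0.05 -3.97] [ 0.029 -0.012 -0.005]
scene 464 ((566.3067626953125, -49.17543029785156), (108.08231353759766, 110.27909088134766), 23.27025032043457)
side 233 ((566.6849365234375, -54.445648193359375), (107.65901947021484, 112.33757019042969), 22.04299545288086)
wrist 2866 ((567.3101806640625, -50.22394943237305), (107.55477905273438, 108.751953125), 26.359682083129883)
0.4589941192087491
-0.1 [ 0.4416 -0.2677] [-137.3 -207.5    2.8]
-0.05 [ 0.4913 -0.2731] [-164.1 -165.3    2.8]
0 [ 0.541  -0.2785] [-191.  -123.1    2.7]
```

View pics/side6.png

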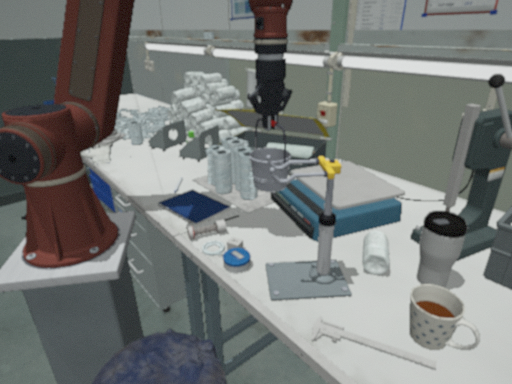

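The side view shows the pail hanging plumb at (270,168), fork clear at (328,165). The weight reads about 4 N. I'll back off to -x first, then go to the standoff in front of the tines.

>>> {"method": "carry_out", "body": {
  "commands": [
    [[8,0,-2,0,0,0,0],[8,0,-6,0,0,0,0],[8,0,-12,0,0,0,0],[8,0,-20,0,0,0,0],[8,-1,-30,0,0,0,0.02],[8,-1,-40,0,0,0,0.05],[8,-1,-50,0,0,0,0.08],[8,-2,-60,0,0,0,0.11],[8,-2,-70,0,0,0,0.14],[8,-3,-80,0,0,0,0.17],[8,-3,-90,0,0,0,0.2],[8,-4,-100,0,0,0,0.23],[8,-4,-110,0,0,0,0.26],[8,-6,-120,0,0,0,0.29],[8,-10,-130,0,0,0,0.32],[8,-16,-139,0,0,0,0.35],[8,-24,-147,0,0,0,0.38],[8,-33,-153,0,0,0,0.41],[8,-43,-158,0,0,0,0.44],[8,-53,-163,0,0,0,0.47]]
  ]
}}

```text
time_s: 8.75
position: [0.4445, -0.1739, 0.3103]
tcp_rot: [2.237, 2.205, 0.0]
ft_force: [-0.3, -0.7, -4.2]
gripper_width: 0.012
gripper_force: 58.3
```

>>> {"method": "carry_out", "body": {
  "commands": [
    [[8,-10.7,0.7,0,0,0,0.03],[8,-21.3,1.4,0,0,0,0.06],[8,-32,2,0,0,0,0.09],[8,-43,3,0,0,0,0.097],[8,-54,4,0,0,0,0.097],[8,-64,4.5,0,0,0,0.097],[8,-73,5,0,0,0,0.097],[8,-80,5,0,0,0,0.097],[8,-85,5,0,0,0,0.097],[8,-88,5,0,0,0,0.097],[8,-89,5,0,0,0,0.097],[8,-89,5,0,0,0,0.097],[8,-89,5,0,0,0,0.097]]
  ]
}}

```text
time_s: 9.83
position: [0.4484, -0.2612, 0.3104]
tcp_rot: [2.338, 2.099, 0.0]
ft_force: [0.3, -0.2, -3.9]
gripper_width: 0.0121
gripper_force: 58.4
```

```bash
cat > g.py <<'E'
from h import *
s=robot.read_state();M=R.from_rotvec(s['tcp_rot']).as_matrix()
print(s['time_s'],np.round(s['position'],4),np.round(s['ft_force'],2),s['gripper_width'],'yaw',np.arctan2(M[1,1],M[0,1]))
ph=-.108;x=np.array([np.cos(ph),np.sin(ph)]);seat=np.array([.541,-.2785])
for d in(-.05,0): print(d,tool([*(seat+d*x),.307]).round(1))
E
python3 g.py; python3 st.py 7 .24
```

```text
9.8333 [ 0.4484 -0.2612  0.3104] [ 0.35 -0.17 -3.87] 0.012077840126180605 yaw -0.10769554699513889
-0.05 [-7.2 43.9  3.4]
0 [-7.2 93.9  3.4]
9.8333 [ 0.4484 -0.2612  0.3104] 0.012077840126180605 58.422478437423706 [ 0.35 -0.17 -3.87] [-0.02  -0.033  0.015]
scene 296 ((456.4072570800781, -257.8476867675781), (106.34905242919922, 111.36903381347656), 169.99160766601562)
side 371 ((454.6705627441406, -263.80670166015625), (106.30049896240234, 111.18408203125), 170.16188049316406)
wrist 2249 ((453.3930358886719, -259.72930908203125), (105.68064880371094, 108.978759765625), 167.9887237548828)
```

>>> {"method": "carry_out", "body": {
  "commands": [
    [[8,-3,0,0,0,0,0],[8,-6,1,0,0,0,0],[8,-7,4,0,0,0,0],[8,-7,9,0,0,0,0],[8,-7,16,0,0,0,0],[8,-7,24,0,0,0,0],[8,-7,32,0,0,0,0],[8,-7,40,0,0,0,0],[8,-7,48,0,0,0,0],[8,-7,56,0,0,0,0],[8,-7,64,0,0,0,0],[8,-7,72,0,0,0,0],[8,-7,80,0,0,0,0],[8,-7,87,0,0,0,0],[8,-7,91,0,0,0,0],[8,-7,93,0,0,0,0],[8,-7,94,0,0,0,0],[8,-7,94,0,0,0,0],[8,-7,94,0,0,0,0],[8,-7,94,0,0,0,0]]
  ]
}}

```text
time_s: 11.65
position: [0.5408, -0.2787, 0.3105]
tcp_rot: [2.338, 2.098, 0.0]
ft_force: [-0.3, 0.2, -3.2]
gripper_width: 0.0119
gripper_force: 58.5
```

```bash
python3 g.py; python3 st.py 8 .24; python3 - <<'E'
import cv2,numpy as np
a=cv2.imread('pics/scene8.png')[70:220,190:340];b=cv2.imread('pics/side8.png')[110:260,220:370]
cv2.imwrite('pics/z8.png',np.hstack([cv2.resize(i,(400,400),interpolation=cv2.INTER_CUBIC) for i in(a,b)]))
E
```

```text
11.65 [ 0.5408 -0.2787  0.3105] [-0.32  0.17 -3.2 ] 0.011948464279495726 yaw -0.10819075310687655
-0.05 [  0.2 -49.9   3.5]
0 [0.2 0.1 3.5]
11.65 [ 0.5408 -0.2787  0.3105] 0.011948464279495726 58.45337390899658 [-0.32  0.17 -3.2 ] [-0.028 -0.021 -0.009]
scene 304 ((541.5604248046875, -274.4432067871094), (107.30482482910156, 111.5082778930664), 172.846435546875)
side 391 ((536.3919067382812, -279.8171081542969), (107.23289489746094, 111.15326690673828), 171.94862365722656)
wrist 1670 ((533.6228637695312, -275.6882629394531), (105.15148162841797, 108.85206604003906), 1.1269651651382446)
```

View pics/z8.png

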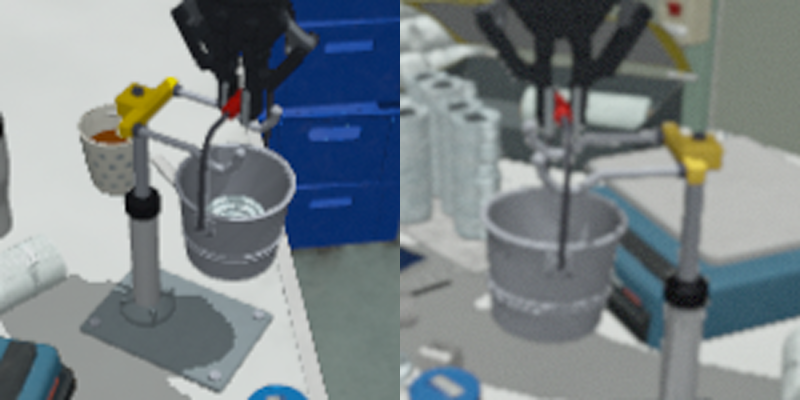

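The pail hangs with the tines through the bail opening and the wire above the dips, between the tips and the cross-piece. I'll lower it to just above contact and average the weight.

>>> {"method": "carry_out", "body": {
  "commands": [
    [[8,0,0,1,0,0,0],[8,0,0,3,0,0,0],[8,0,0,6,0,0,0],[8,0,0,9,0,0,0],[8,0,0,12,0,0,0],[8,0,0,15,0,0,0],[8,0,0,18,0,0,0],[8,0,0,21,0,0,0],[8,0,0,24,0,0,0],[8,0,0,27,0,0,0],[8,0,0,30,0,0,0],[8,0,0,32.5,0,0,0],[8,0,0,34.5,0,0,0],[8,0,0,36,0,0,0],[8,0,0,36,0,0,0],[8,0,0,36,0,0,0],[8,0,0,36,0,0,0],[8,0,0,36,0,0,0],[8,0,0,36,0,0,0]]
  ]
}}

```text
time_s: 13.38
position: [0.541, -0.2787, 0.2744]
tcp_rot: [2.338, 2.098, -0.0]
ft_force: [-0.1, 0.0, -4.6]
gripper_width: 0.0121
gripper_force: 58.5
```

```bash
cat > a.py <<'E'
from h import *
F=[];t=[]
for i in range(12):
    s=robot.read_state();F.append(s['ft_force']);robot.grab_frame('side')
F=np.array(F);print(s['time_s'],np.round(s['position'],4),F.mean(0).round(2),F.std(0).round(2),F[:,2].round(1),s['gripper_width'])
E
python3 a.py; python3 g.py
```

```text
13.9333 [ 0.5412 -0.2787  0.2743] [ 0.09 -0.02 -3.42] [0.61 0.6  0.4 ] [-4.6 -3.1 -3.5 -3.5 -3.1 -2.8 -3.4 -3.6 -3.5 -3.3 -3.5 -3.3] 0.011961418152721084
13.9833 [ 0.5411 -0.2787  0.2743] [-0.49  0.41 -4.05] 0.011745020550051766 yaw -0.10797506135727092
-0.05 [  0.1 -50.1 -32.7]
0 [  0.1  -0.1 -32.7]
```

>>> {"method": "carry_out", "body": {
  "commands": [
    [[8,0,0,1,0,0,0],[8,0,0,2,0,0,0],[8,0,0,3,0,0,0],[8,0,0,4,0,0,0],[8,0,0,5,0,0,0],[8,0,0,6,0,0,0],[8,0,0,7,0,0,0],[8,0,0,8,0,0,0],[8,0,0,9,0,0,0],[8,0,0,10,0,0,0],[8,0,0,11,0,0,0],[8,0,0,12,0,0,0],[8,0,0,13,0,0,0],[8,0,0,14,0,0,0],[8,0,0,15,0,0,0],[8,0,0,16,0,0,0],[8,0,0,17,0,0,0],[8,0,0,18,0,0,0],[8,0,0,18,0,0,0]]
  ]
}}

```text
time_s: 15.57
position: [0.541, -0.2787, 0.2561]
tcp_rot: [-2.338, -2.098, 0.0]
ft_force: [0.6, 0.2, -1.6]
gripper_width: 0.012
gripper_force: 58.7
```

```bash
python3 a.py
```

```text
16.1167 [ 0.5409 -0.2786  0.2563] [ 0.41 -0.32 -0.82] [0.53 0.4  0.59] [-1.6 -1.2 -1.  -0.7 -0.4 -1.4 -0.1  0.  -0.3 -1.7 -0.2 -1.2] 0.011839019169749006
```

>>> {"method": "carry_out", "body": {
  "commands": [
    [[8,0,0,1,0,0,0],[8,0,0,2,0,0,0],[8,0,0,3,0,0,0],[8,0,0,4,0,0,0],[8,0,0,5,0,0,0],[8,0,0,6,0,0,0],[8,0,0,7,0,0,0],[8,0,0,8,0,0,0],[8,0,0,8,0,0,0],[8,0,0,8,0,0,0]]
  ]
}}

```text
time_s: 17.0
position: [0.5409, -0.2787, 0.2482]
tcp_rot: [-2.338, -2.098, 0.0]
ft_force: [0.3, 0.2, -0.1]
gripper_width: 0.0119
gripper_force: 58.8
```

```bash
sed -i 's/range(12)/range(36)/' a.py; python3 a.py; python3 st.py 9 .21; python3 - <<'E'
import cv2,numpy as np
a=cv2.imread('pics/scene9.png')[70:220,190:340];b=cv2.imread('pics/side9.png')[110:260,220:370]
cv2.imwrite('pics/z9.png',np.hstack([cv2.resize(i,(400,400),interpolation=cv2.INTER_CUBIC) for i in(a,b)]))
E
```

```text
18.75 [ 0.5412 -0.2787  0.2483] [ 0.58 -0.45  0.04] [0.64 0.49 0.45] [-0.1 -1.1 -0.   0.1  0.1  0.1  0.1 -1.1 -0.6  0.6  0.4  0.8  0.2  0.6
 -0.1  0.5  0.6 -0.6  0.6  0.   0.1 -0.3 -0.  -0.3  0.3 -0.4  0.5  0.6
  0.5 -0.5  0.1 -0.1  0.  -0.3  0.  -0.1] 0.012100196747771982
18.8 [ 0.5412 -0.2787  0.2483] 0.011731674912244331 58.80753815174103 [ 1.04 -0.91 -0.35] [-0.11  -0.166 -0.03 ]
side 23 ((539.7272338867188, -280.28228759765625), (60.335514068603516, 126.12886047363281), 175.42620849609375)
```

View pics/z9.png

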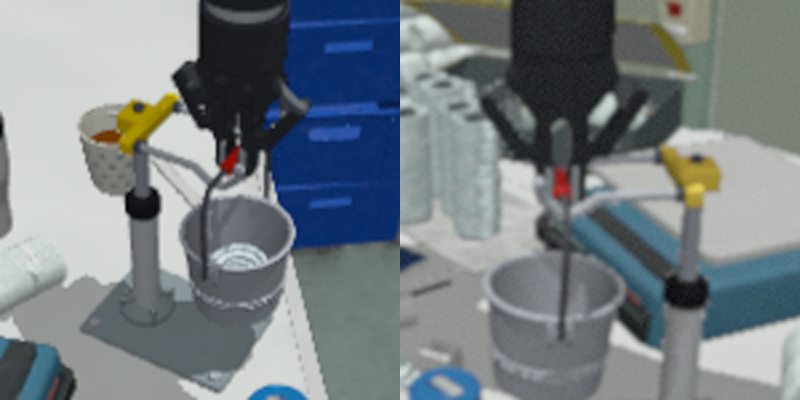

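Residual is 0.04 ± 0.08 N, so the post carries the pail; the view shows the wire in the dips (side crop (562,190)) and the fork sunk. I'll release gradually.

>>> {"method": "carry_out", "body": {
  "commands": [
    [[11,0,0,0,0,0,0],[11.5,0,0,0,0,0,0],[12,0,0,0,0,0,0],[12.5,0,0,0,0,0,0],[13,0,0,0,0,0,0],[13.5,0,0,0,0,0,0],[14,0,0,0,0,0,0],[14.5,0,0,0,0,0,0],[15,0,0,0,0,0,0],[16,0,0,0,0,0,0],[18,0,0,0,0,0,0],[21,0,0,0,0,0,0],[25,0,0,0,0,0,0],[30,0,0,0,0,0,0],[35,0,0,0,0,0,0],[38,0,0,0,0,0,0],[38,0,0,0,0,0,0],[38,0,0,0,0,0,0]]
  ],
  "newtons": 20
}}

```text
time_s: 20.45
position: [0.541, -0.2786, 0.2483]
tcp_rot: [-2.338, -2.098, -0.0]
ft_force: [0.8, 1.2, 0.3]
gripper_width: 0.038
gripper_force: 0.0
```

```bash
python3 st.py 10 .18; python3 - <<'E'
from h import *
for k in('8','9','10'):
  for n in('side','scene'):
    p=cv2.imread(f'pics/{n}{k}.png').astype(int);m=(p[...,2]>90)&(p[...,2]>2*p[...,1])&(p[...,2]>2*p[...,0]);m=m[100:220,200:340];y=(p[...,2]>150)&(p[...,1]>120)&(p[...,0]<60);y=y[90:220,215:360]
    print(k,n,'red',[a.mean().round(2)for a in np.nonzero(m)],m.sum(),'yel',[a.mean().round(2)for a in np.nonzero(y)],y.sum())
E
```

```text
20.45 [ 0.541  -0.2786  0.2483] 0.0379763291992963 0.0 [0.79 1.21 0.33] [-0.    -0.006 -0.004]
scene 260 ((539.2015380859375, -274.8464660644531), (107.99853515625, 112.26268768310547), 169.93026733398438)
side 344 ((539.3740844726562, -280.4620666503906), (107.9085464477539, 112.22743225097656), 174.80673217773438)
wrist 2665 ((541.1331176757812, -276.89434814453125), (108.06166076660156, 108.47708892822266), 171.66262817382812)
8 side red [np.float64(43.62), np.float64(87.66)] 50 yel [np.float64(77.14), np.float64(116.74)] 125
8 scene red [np.float64(9.5), np.float64(74.83)] 42 yel [np.float64(17.53), np.float64(28.0)] 138
9 side red [np.float64(69.33), np.float64(85.86)] 58 yel [np.float64(85.59), np.float64(115.98)] 129
9 scene red [np.float64(30.23), np.float64(75.97)] 31 yel [np.float64(23.63), np.float64(28.3)] 131
10 side red [np.float64(70.0), np.float64(84.89)] 62 yel [np.float64(85.6), np.float64(115.85)] 129
10 scene red [np.float64(27.98), np.float64(78.0)] 63 yel [np.float64(23.71), np.float64(28.06)] 129
```

The fork didn't move on release. Withdrawing straight up.

>>> {"method": "carry_out", "body": {
  "commands": [
    [[38,0,0,-2,0,0,0],[38,0,0,-6,0,0,0],[38,0,0,-12,0,0,0],[38,0,0,-20,0,0,0],[38,0,0,-30,0,0,0],[38,0,0,-45,0,0,0],[38,0,0,-60,0,0,0],[38,0,0,-80,0,0,0],[38,0,0,-100,0,0,0],[38,0,0,-120,0,0,0],[38,0,0,-140,0,0,0],[38,0,0,-150,0,0,0],[38,0,0,-150,0,0,0],[38,0,0,-150,0,0,0],[38,0,0,-150,0,0,0],[38,0,0,-150,0,0,0]]
  ]
}}

```text
time_s: 21.93
position: [0.5408, -0.2785, 0.3974]
tcp_rot: [-2.337, -2.097, 0.001]
ft_force: [-0.0, 0.9, 0.1]
gripper_width: 0.0377
gripper_force: 0.0
```

```bash
python3 st.py 11 .18; python3 - <<'E'
import cv2,numpy as np
a=cv2.imread('pics/scene11.png')[90:310,160:380];b=cv2.imread('pics/side11.png')[110:310,180:380]
cv2.imwrite('pics/z11.png',np.hstack([cv2.resize(i,(400,400),interpolation=cv2.INTER_CUBIC) for i in(a,b)]))
E
```

```text
21.9333 [ 0.5408 -0.2785  0.3974] 0.03765612892716683 0.0 [-0.02  0.89  0.11] [-0.028 -0.036  0.014]
scene 272 ((540.8712768554688, -274.816650390625), (107.58975982666016, 112.41751098632812), 172.561279296875)
side 349 ((540.5438842773438, -280.46173095703125), (107.82234954833984, 113.2418441772461), 171.0081024169922)
wrist 1193 ((541.9957275390625, -277.7008972167969), (108.41827392578125, 108.92147827148438), 166.866943359375)
```

View pics/z11.png

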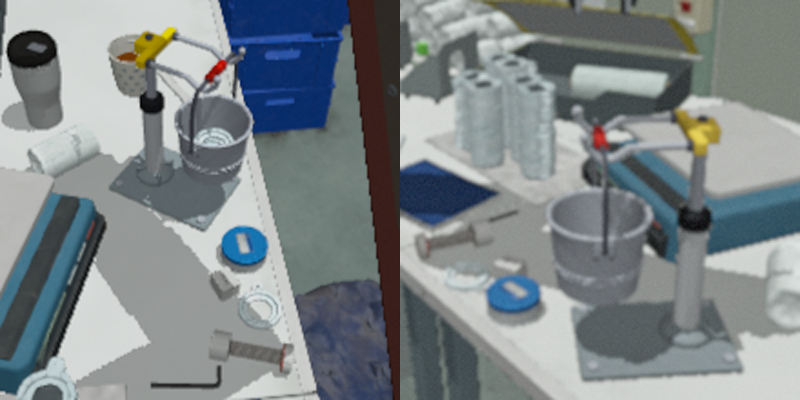

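The pail hangs plumb with its wire in both dips (sleeve at (215,72) and (600,137)), the rings are inside, the other things are where they were, and the arm is clear. Handing in.

```bash
python3 -c "
from cell import robot
print(robot.sign_off())"
```

```text
the job is handed in; nothing more can be done
None
```

The pail hangs at rest on both tines with the rings inside, the fork stayed still on release, nothing else was disturbed, and the job was handed in at about 22 s of the 69 s allowed.

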